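# Set the charging dock slide to its latched middle position

### The arm

A 7-joint arm with a two-finger parallel gripper is mounted at the origin on the work surface. World frame = base frame: x ahead of the robot, y to its left, z up, the work surface at z = 0. Lengths are in mm, angles in rad, forces in N, time in s.
With the tool pointing down it reaches from about 375 to 925 mm from the base axis. Payload 3.1 kg.
Tool frame: the origin (TCP) lies on the mounting face of the last link; the fingertips stand 173 mm ahead of it and the grasp point (between the pads) lies 155 mm ahead of it; z points along the fingers, y is the direction in which the jaws open and shut (so a half turn about z gives the same grasp; the last joint's range is limited). The gripper opens to 85 mm and grips with 20 to 120 N. Pads are 22 mm wide; open, the fingers measure 114 mm over their backs; the gripper's body (76 mm by 85 mm) begins 54 mm behind the grasp point. The pads swing forward as they close: fully open they stand 13 mm farther back than shut.
Start: joints at [-1.275, 0.383, 0.044, 1.598, -0.018, 1.161, -0.05], TCP at [249.388, 600.26, 404.669] pointing down, gripper open.
Joint ranges: [-2.61, 2.61], [-0.41, 2.15], [-1.48, 1.57], [0, 2.5], [-1.57, 4.71], [0.05, 1.97], [-2.85, 2.85]. Speed limits (rad/s): [2.79, 2.79, 3.14, 3.14, 3.14, 3.14, 3.14].

### API

Orientations are given as a unit quaternion [x, y, z, w].
In Python, from plant import env gives the robot as it stands. The module is installed in compiled form; this text tells all that it offers. Calls block until the motion is done:
- env.movep(position, orientation): joint-space move of the TCP to a pose.
- env.movel(position, max_speed=150, ori=None): straight line of the TCP; ori=None keeps the orientation; max_speed is the mean speed in mm/s.
- env.move_joints(angles): joint-space move.
- env.gripper_open() and env.gripper_close(): open the fingers fully, or close them until they stop; the grip force is fixed at half the most.
- env.pause(seconds).
- env.solve_ik(position, orientation): joint angles nearest the present ones, or None.
- env.get_state(): the state.
- env.get_image(name): name is "scene" or "top" or "wrist"; returns a dict with "color" (384x512x3 uint8, blue, green, red), "z_map" (384x512 float32, mm along the optical axis (not along the pixel's ray), 0 where there is no reading), "fx", "fy", "cx", "cy" (pixels), "R" (3x3) and "t" (3): a world point X has camera coordinates R X + t. Camera axes: x right, y down, z forward; pixel columns grow to the right and rows downward; lengths in mm; the calibration is good to about 2 mm. The wrist camera is an equidistant fisheye: a pixel r from the principal point sees the ray r / f radians off the axis. A picture is of the moment at which its call begins.
A pose or a line that the arm cannot do raises env.PlanningError and nothing moves.
- env.hand_in(): hands the job in, once; it reports no verdict.
Trained networks look in the newest picture that a camera, given by its name, has taken for a name from the list of things; names that differ only in an ending like _2 or _b are one class to them, and where a whole thing is asked for, a point or a joint stands for the part that bears it (a point fixed in the world has none). Each returns a list of dicts, best first, with "conf" (0 to 1); they miss things now and then, are a little off and sometimes report something else, mostly with a low value. They report only what shows in the picture. A call takes as long as a camera call.
- env.recognise(camera, query): "at" ([x, y, z] in mm, in world coordinates, good to about 4 mm: the middle of the surface that is visible of it).
- env.landmark_of(camera, query): "at" ([x, y, z] in mm, in world coordinates, good to about 4 mm: a listed point, or the origin of a listed thing).
The state is a dict: "t": time; "joint_positions": joint angles; "qvel": joint speeds; "joint_efforts": joint torques, N m; "eef_pos": TCP position; "ee_rot": TCP orientation; "wrist_force": force on the tool from outside, world axes, zero at the start; "wrist_torque": the same for the moment, N m; "opening": opening from 0.0 (shut) to 1.0 (fully open).
Only numpy, scipy, OpenCV 4.12 (cv2) and the standard library are available. Lean on these libraries where they do the work, as an engineer would, in place of code of your own. Each camera call takes 0.05 s, during which the arm holds its last target.

### The job

Put the dock whose peg holds the yellow hard-hat lamp bracket on charge: with the fingertips push its sprung slide by the black thumb piece all the way home to its stop, keep it there about a second while the stop pin drops, then let go so that it springs back and latches half-way on the pin. Only push, never take hold of the thumb piece or pull up the pin, and leave the other two slides and everything lying about as they are.

Things in the scene. Friction and masses are not known exactly. Their poses are not given: they have to be found in the camera images.
- slide_a (a joint): travel in m of the slide of the dock whose rail peg carries the yellow lamp bracket (the slide to be set). 0 = sprung fully out towards the robot (as it starts), 0.022 = latched half-way, 0.044 = fully home against its stop. The spring pushes it out with 3.6 N at 0 and 8.9 N fully home.
- thumb_a (a point): centre of the push face of that slide's black thumb piece; moves with the slide. Flat upright face 40 mm wide, 30 to 72 mm above the shelf, 8 mm thick, braced behind. x is the push direction (level, away from the robot), y left, z up. In front of it nothing is over 40 mm high. With the slide out, the pin bridge begins 88 mm behind the face; bridge and pin reach 86 mm above the shelf.
- pin_a (a joint): height in m of that dock's brass stop pin, upright in the bridge over the slide, head 20 mm across: 0 = standing on top of the slide (as it starts), -0.013 = fully dropped into the slide's slot. It drops by itself in about half a second once the slide is pushed past half-way, and then stops the returning slide at half-way.
- bracket (a point): centre of the yellow hard-hat lamp bracket, 46 mm wide, about 85 mm high, fixed hanging on the peg above the back of dock a, 178 mm further in the push direction than the push face of slide a when it is out; the top of the bracket is 137 mm above the shelf.
- slide_b (a joint): the like slide of dock b (empty peg), which starts already latched half-way at 0.022; to be left so
- thumb_b (a point): centre of the push face of slide b, same shape and axes as thumb_a. Thumb faces are about 130 mm apart from dock to dock.
- slide_c (a joint): the like slide of dock c (empty peg), which starts fully out at 0; to be left so
- thumb_c (a point): centre of the push face of slide c, same shape and axes as thumb_a. Thumb faces are about 130 mm apart from dock to dock.
- tally_ring: brass ring, 36 mm across, 5 mm thick, lying flat on the dock under the lamp bracket, beside the mechanism; origin at the centre of its underside; to be left alone
- lens_cap: aluminium disc, 38 mm across, 13 mm high, lying on dock b beside the mechanism; origin at the centre of its underside; to be left alone
- spanner: steel spanner with rubber grip, 155 mm long, 30 mm wide, 14 mm high, lying on the shelf on the robot's side of the docks; origin at the centre of its underside; to be left alone
- torch: black torch standing on its head, 48 mm across, 130 mm high, left of the docks; origin at the centre of its underside; to be left alone
- battery_pack: grey battery block 75 x 110 x 45 mm, right of the docks; origin at the centre of its underside; to be left alone
- grease_tin: round steel tin, 64 mm across, 50 mm high, left of the docks; origin at the centre of its underside; to be left alone
- mug: white mug, 80 mm across, 90 mm high, left of the docks; origin at the centre of its underside; to be left alone
- dock_a: the charging dock under the lamp bracket, with its slide and pin: grey base 280 x 130 mm, fixed. Origin mid underside, 10 mm above the shelf; axes as thumb_a. The push face, slide out, is 100 mm towards the robot from it and 44 mm above it. The three docks stand side by side in any order, forming one peg rail along the back.

How it is judged (in metres and radians):
On the way, in this order (a step that is already met when the one before it is completed fails the run):
1. the slide under the lamp bracket is pushed fully home and kept there (at least 0.5 s) (value of joint slide_a above 0.039 m), for 0.5 s.
2. let go, it has come back and latched half-way on the dropped pin (value of joint slide_a between 0.017 and 0.026 m and value of joint pin_a below -0.008 m and contact force between the fingers and dock_a below 0.3 N), for 0.3 s.
At the end, for the whole second after the job is handed in: The slide under the lamp bracket rests still at half-way (17 to 26 mm of its 44 mm travel) against its pin, which has dropped at least 8 mm, with nothing touching the dock; the other slides are within 5 mm of where they began (all of step 2 and velocity of joint slide_a between -0.005 and 0.005 m/s and value of joint slide_b between 0.017 and 0.027 m and value of joint slide_c below 0.005 m).
It fails at once if the latched slide of another dock is moved more than 6 mm (not (value of joint slide_b between 0.016 and 0.028 m)).
It fails at once if the outward slide of another dock is pushed in more than 6 mm (value of joint slide_c above 0.006 m).
It fails at once if the stop pin is pulled up more than 4 mm (value of joint pin_a above 0.004 m).
It fails at once if the thumb piece is taken between the fingers (the grasp point is inside it) instead of pushed (x of the grasp point in the frame of thumb_a between 0.002 and 0.012 m and y of the grasp point in the frame of thumb_a between -0.022 and 0.022 m and z of the grasp point in the frame of thumb_a below 0.014 m).
It fails at once if a loose thing is lifted or shifted more than 20 mm (distance of any of tally_ring, lens_cap, spanner, torch, battery_pack, grease_tin, mug from where it was at the start of the episode above 0.02 m).
It also fails if it takes over 38 s, if anything falls off the work surface, if the arm or the gripper's body presses on something with over 40 N, if the wrist force passes 120 N, or if a joint passes its speed limit or range.

## Working session

There is one attempt and no reset: what is moved stays moved. The work goes in short steps, each a Python script; the robot and the scene stay as the last script left them, time stands still between calls to the robot, and variables do not carry over. Pictures are saved under pics/ and viewed, and the job is handed in when it is done.

```bash
mkdir -p pics; python3 - <<'E'
from plant import env
import cv2
for n in ["scene","top","wrist"]:
    im=env.get_image(n); cv2.imwrite(f"pics/{n}0.png",im["color"])
    print(n,im["R"].round(3).tolist(),im["t"].round(0))
    for q in ["bracket","thumb_a","dock_a","tally_ring","lens_cap","spanner"]:
        print(q,[(d["conf"].__round__(2),[round(v) for v in d["at"]]) for d in env.landmark_of(n,q)])
s=env.get_state();print(s["t"],s["eef_pos"],s["ee_rot"])
E
```

```text
scene [[-0.472, 0.881, -0.015], [0.613, 0.317, -0.724], [-0.633, -0.351, -0.69]] [ 251. -245. 1907.]
bracket [(0.79, [684, -148, 71]), (0.52, [619, 16, 17])]
thumb_a [(0.81, [510, -175, 54]), (0.55, [464, 80, 54]), (0.53, [509, -43, 50])]
dock_a [(0.89, [607, -164, 9])]
tally_ring []
lens_cap [(0.45, [621, 18, 23])]
spanner [(0.56, [348, -42, -2])]
top [[-0.027, -1.0, -0.009], [-0.986, 0.028, -0.162], [0.163, 0.005, -0.987]] [  -5.  498. 1155.]
bracket [(0.9, [682, -147, 75])]
thumb_a [(0.86, [469, 82, 52]), (0.69, [506, -174, 51]), (0.52, [516, -45, 53])]
dock_a [(0.83, [609, -160, 8])]
tally_ring [(0.59, [681, -194, 24])]
lens_cap [(0.63, [617, 12, 23])]
spanner [(0.55, [346, -49, -1])]
wrist [[0.383, 0.924, 0.0], [0.892, -0.37, 0.262], [0.242, -0.1, -0.965]] [-651.  -36.  377.]
bracket []
thumb_a [(0.17, [350, -48, 5])]
dock_a []
tally_ring []
lens_cap []
spanner [(0.51, [349, -49, 1])]
1.05 [249.41288502 600.25555866 404.68335637] [ 1.95619186e-01  9.80679934e-01  1.87210713e-05 -7.65131936e-06]
```

View pictures.

View pics/top0.png

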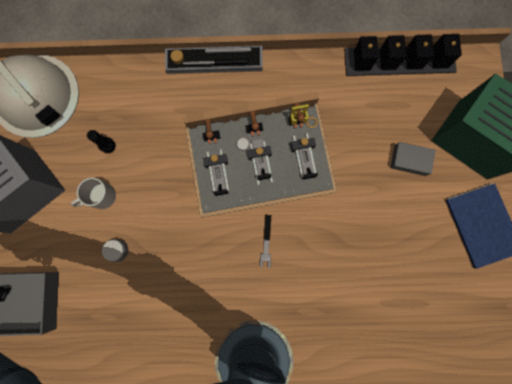

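View pics/scene0.png

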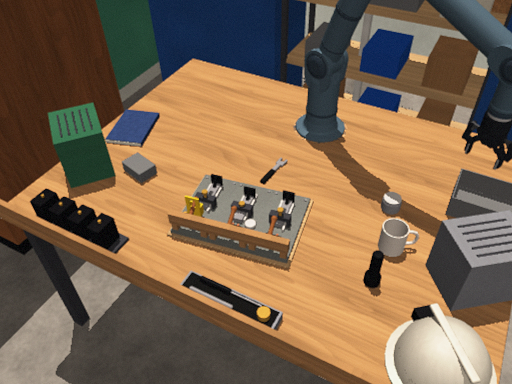

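```bash
cat > h.py <<'E'
import numpy as np
def quat(th):
    a=-th/2; return [np.sin(a),np.cos(a),0,0]
E
python3 - <<'E'
from plant import env
from h import *
import cv2
env.gripper_close()
env.movep([420,-188,390],quat(0.155))
im=env.get_image("wrist"); cv2.imwrite("pics/w1.png",im["color"]); np.save("w1.npy",im,allow_pickle=True)
for n in ["wrist","top"]:
  env.get_image(n)
  for q in ["bracket","thumb_a","dock_a"]:
    print(n,q,[(d["conf"].__round__(2),np.round(d["at"],1).tolist()) for d in env.landmark_of(n,q)])
s=env.get_state();print(s["t"],s["eef_pos"],s["ee_rot"],s["wrist_force"],s["joint_positions"],s["opening"])
print({k:im[k] for k in("fx","fy","cx","cy")})
E
```

```text
wrist bracket []
wrist thumb_a [(0.89, [468.0, 78.1, 53.9]), (0.58, [512.9, -48.5, 56.5])]
wrist dock_a [(0.82, [605.5, -159.4, 6.3])]
top bracket [(0.77, [683.0, -148.9, 77.0])]
top thumb_a [(0.66, [469.5, 80.3, 57.1]), (0.62, [480.1, 442.1, 3.7]), (0.6, [514.8, -44.4, 55.4])]
top dock_a [(0.83, [606.0, -159.0, 10.0])]
5.1083 [ 420.03106183 -187.9513411   390.00006453] [-7.74806328e-02  9.96993857e-01 -2.26182568e-05 -1.72144616e-05] [-1.19677429 -0.52915798  0.44215299] [-0.88002987 -0.00236635  1.24107048  2.09138267  0.00264364  1.05098963
  2.08563965] 0.001456105185288542
{'fx': 297.3186396354542, 'fy': 297.3186396354542, 'cx': 253.336593706832, 'cy': 191.18295791120852}
```

View pics/w1.png

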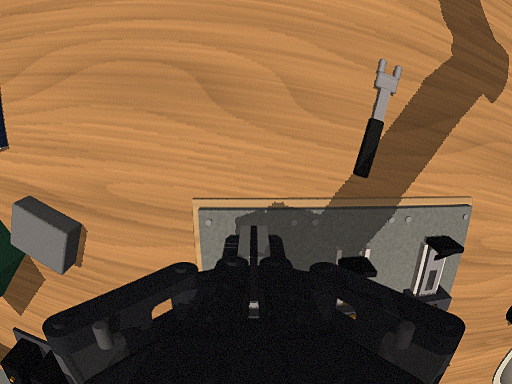

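```bash
cat >> h.py <<'E'
TH=0.155; U=np.array([np.cos(TH),np.sin(TH),0]); F=np.array([508,-175.5,0])
def P(s,z=222): # fingertip centre s mm beyond face (out)
    p=F+U*s; p[2]=z; return p.tolist()
E
python3 - <<'E'
from plant import env
from h import *
import cv2
env.movel(P(-45,390)); env.movel(P(-45))
f0=np.array(env.get_state()["wrist_force"])
for n in ["top","scene"]:
    im=env.get_image(n); cv2.imwrite(f"pics/{n}1.png",cv2.resize(im["color"][90:250,150:360],None,fx=3.5,fy=3.5))
for s in range(-40,-7,3):
    env.movel(P(s),60); st=env.get_state(); f=np.array(st["wrist_force"])-f0
    print(s,(f@U).round(2),f.round(1),st["eef_pos"].round(1))
    if f@U<-2: break
print(st["t"])
im=env.get_image("wrist"); cv2.imwrite("pics/w2.png",im["color"])
E
```

```text
-40 -0.76 [-0.8 -0.   0.8] [ 469.3 -181.4  222.4]
-37 -0.14 [ 0.1 -1.4  1. ] [ 471.7 -181.1  222. ]
-34 -0.15 [-0.2  0.3  1.1] [ 474.6 -180.7  222. ]
-31 -1.25 [-1.3  0.4  0.2] [ 477.6 -180.2  222. ]
-28 -0.52 [-0.4 -1.1  1. ] [ 480.6 -179.8  222. ]
-25 -0.19 [-0.1 -0.9  0.8] [ 483.6 -179.3  222. ]
-22 -0.79 [-0.7 -0.4  1.1] [ 486.5 -178.8  222. ]
-19 -0.48 [-0.3 -1.   0.6] [ 489.5 -178.4  222. ]
-16 -0.58 [-0.5 -0.4  0.2] [ 492.5 -177.9  222. ]
-13 -0.0 [ 0.1 -0.5  0.1] [ 495.4 -177.4  222. ]
-10 -1.64 [-1.6 -0.2  1.3] [ 497.8 -177.2  221.8]
9.6667
```

View pics/top1.png

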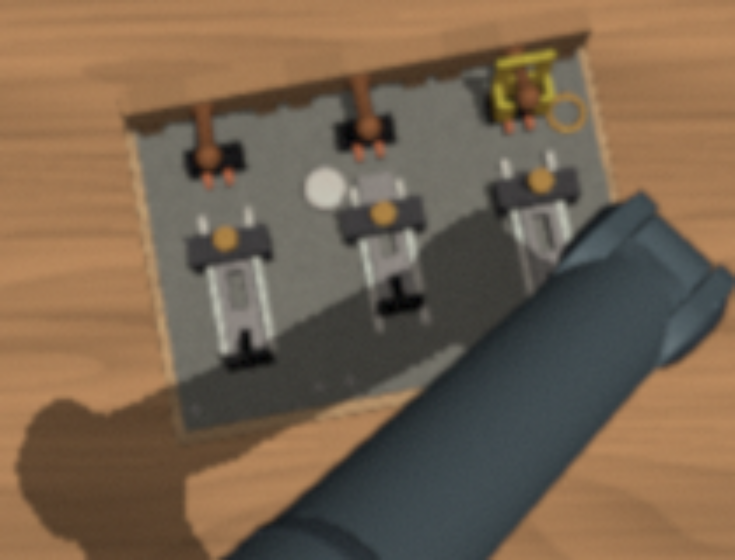

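```bash
ls pics
```

```text
scene0.png
scene1.png
top0.png
top1.png
w1.png
w2.png
wrist0.png
```

View pics/scene1.png

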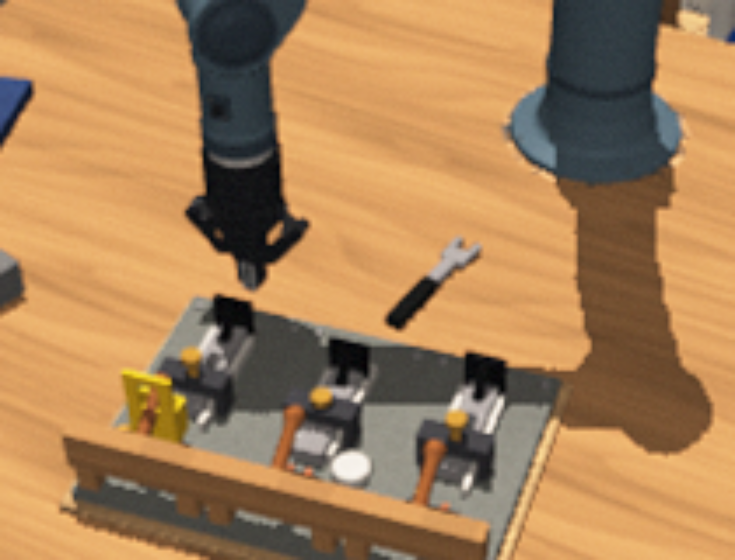

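```bash
python3 - <<'E'
from plant import env
from h import *
import cv2
for s in [-6,0,6,12]:
    env.movel(P(s),50); st=env.get_state(); f=np.array(st["wrist_force"])
    print(s,(f@U).round(2),f.round(1),st["eef_pos"].round(1),((st["eef_pos"]-F)@U).round(1))
print(st["t"])
for n in ["top","scene"]:
    im=env.get_image(n); cv2.imwrite(f"pics/{n}2.png",cv2.resize(im["color"][90:250,150:360],None,fx=3.5,fy=3.5))
E
```

```text
-6 -4.2 [-4.1 -0.8  2.4] [ 501.2 -176.7  221.7] -6.9
0 -3.96 [-3.8 -1.2  0.1] [ 507.3 -175.7  221.6] -0.8
6 -4.22 [-4.  -1.7  0.6] [ 513.1 -174.8  221.6] 5.1
12 -6.17 [-6.  -1.5  1.6] [ 518.8 -173.9  221.6] 10.9
10.7667
```

View pics/scene2.png

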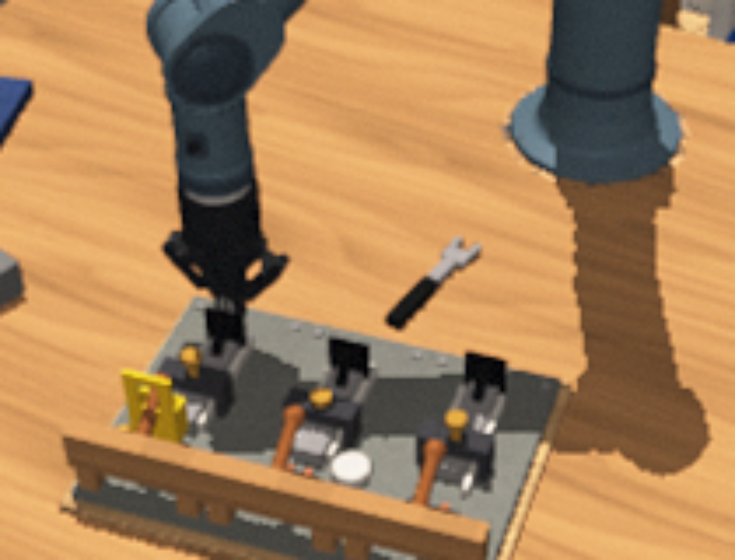

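The fingers are centred on the yellow bracket's slide and pushing it against the spring. I'll continue to the stop.

```bash
python3 - <<'E'
from plant import env
from h import *
import cv2
for s in [18,24,28,31]+list(range(33,48,1)):
    env.movel(P(s),40); st=env.get_state(); f=np.array(st["wrist_force"])
    print(s,(f@U).round(2),((st["eef_pos"]-F)@U).round(1))
    if f@U<-22: break
env.pause(1.2)
st=env.get_state(); f=np.array(st["wrist_force"]);print(st["t"],(f@U).round(2),st["eef_pos"].round(1))
for n in ["top","scene"]:
    im=env.get_image(n); cv2.imwrite(f"pics/{n}3.png",cv2.resize(im["color"][90:250,150:360],None,fx=3.5,fy=3.5))
E
```

```text
18 -6.12 16.5
24 -8.1 22.3
28 -8.18 26.0
31 -7.55 28.9
33 -8.51 30.7
34 -7.54 31.6
35 -8.53 32.6
36 -8.51 33.5
37 -9.25 34.5
38 -11.67 34.8
39 -13.0 35.0
40 -14.5 35.3
41 -15.91 35.6
42 -17.06 35.9
43 -19.21 36.2
44 -20.66 36.4
45 -22.43 36.7
16.4167 -22.49 [ 544.5 -171.1  221.3]
```

View pics/scene3.png

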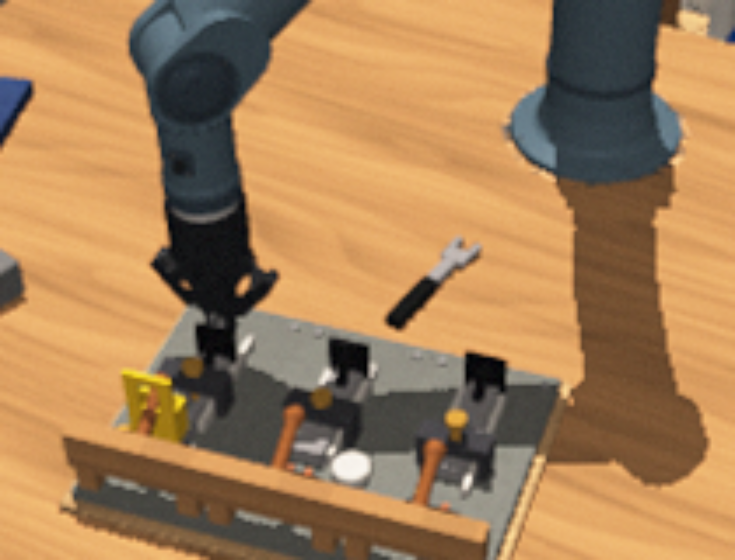

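The force jumps at 44.5 mm of travel, so the slide is at its stop. The pin head at (192,367) has dropped. I'll let go straight back.

```bash
python3 - <<'E'
from plant import env
from h import *
import cv2
for s in [30,20,12,5,-5,-20,-60]:
    env.movel(P(s),60); st=env.get_state(); f=np.array(st["wrist_force"])
    print(s,(f@U).round(2),((st["eef_pos"]-F)@U).round(1))
env.movel(P(-60,380)); env.movel([P(-60)[0]-20,-330,380]); env.pause(.5)
for n in ["top","scene"]:
    im=env.get_image(n); cv2.imwrite(f"pics/{n}4.png",cv2.resize(im["color"][90:250,150:360],None,fx=3.5,fy=3.5))
    print(n,[(round(d["conf"],2),np.round(d["at"],1).tolist()) for d in env.landmark_of(n,"thumb_a")])
print(env.get_state()["t"])
E
```

```text
30 -7.91 27.3
20 -6.88 17.7
12 -5.17 11.5
5 0.31 6.2
-5 0.32 -5.4
-20 0.17 -20.6
-60 -0.03 -59.7
top [(0.72, [471.6, 80.0, 54.8]), (0.62, [526.9, -169.2, 51.6]), (0.53, [513.3, -42.0, 53.7])]
scene [(0.69, [529.2, -168.7, 57.2]), (0.56, [507.6, -44.9, 52.9]), (0.48, [478.6, 443.2, -0.2])]
22.3417
```

View pics/scene4.png

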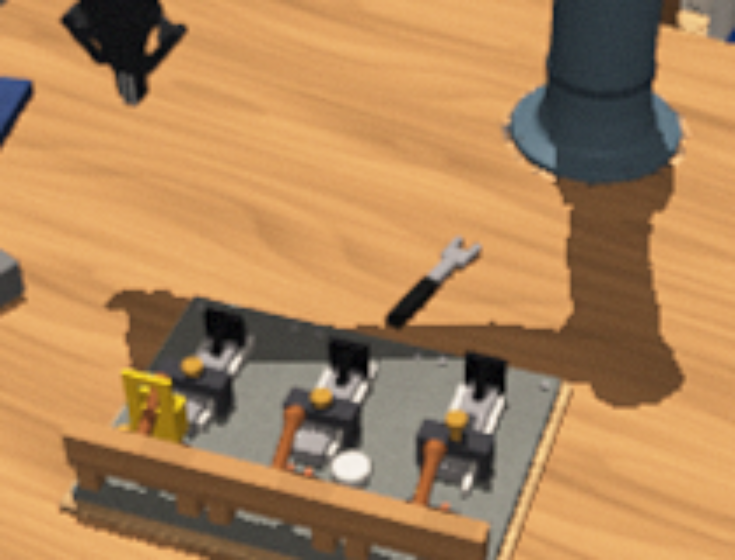

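View pics/top4.png

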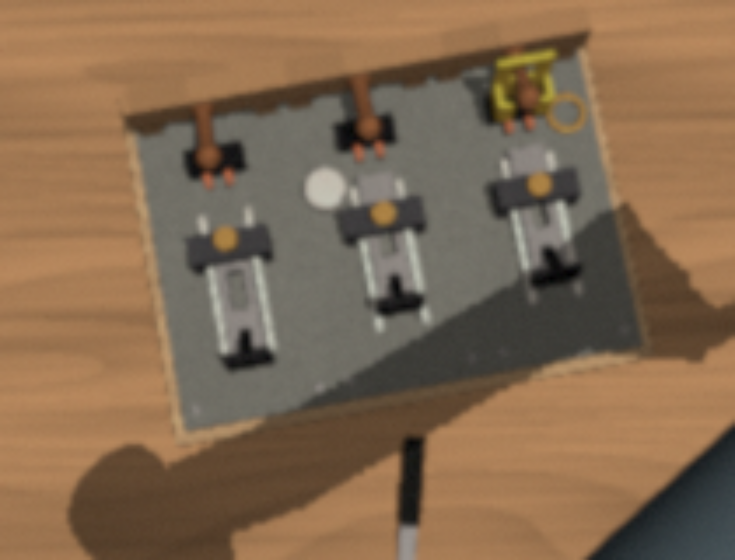

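Slide a, with its thumb piece at (553,268) in the top picture, now sits half-way like dock b. Its pin head is low, b, c and the ring are unchanged, and the arm is clear, so I'm handing in.

```bash
python3 - <<'E'
from plant import env
env.hand_in(); print(env.get_state()["t"])
E
```

```text
the job is handed in; nothing more can be done
the job is handed in; nothing more can be done
```

I put the dock under the yellow lamp bracket on charge: its slide is latched half-way on the dropped pin. I handed the job in after about 22 s, and no verdict was reported.

- **Push:** With the fingers shut, I pushed the black thumb piece until the force rose sharply at about 44.5 mm of travel, which is the stop. I held it there at about 22 N for 1.2 s, and the picture showed the pin head lowered.
- **Release:** Backing straight off, the push force fell to zero between 21.5 and 16 mm of travel, where the half-way latch should be.
- **Slide position:** Afterwards the thumb face was found about 20 mm further in than at the start, within the camera's 4 mm accuracy of the expected 22 mm.
- **Left alone:** In the last pictures the other two slides, the ring, the lens cap and the spanner look unmoved. I did not check the torch, battery pack, tin or mug in the final pictures, but the arm did not go near them.
- **Disagreement:** The scene camera put thumb b about 6 mm nearer the robot than the top camera did. The top camera's reading matched the start, and the pictures show no change there.

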